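Set the router speed selector and start

TASK

A large cutter has been fitted, so the router must run slower: with a fingertip, gently push the pointer handle of the speed selector round, click by click, to the third of its eight marks (count from the slow end, where the marks are shortest; do not grip the handle). Once it has clicked in there, and not before, press the small flat start button fully in and let it spring back. Do not press the mushroom-headed stop button, and leave the loose things on the unit and around it where they are.

Things in the scene. Friction and masses are not known exactly. Their poses are not given: they have to be found in the camera images.
- unit: the router's speed-control unit: a grey metal box with an aluminium top, 200 x 320 mm and 75 mm tall, fixed to the bench. Origin at the centre of its underside; its x axis points from its front to its back, its y axis to its left, z up. The selector is on the left half of the top, the two buttons on the right.
- selector_axis (a point): point on the selector's upright turning axis, at the level of the unit's top face (12 mm to the front of and 45 mm to the left of the unit's centre). Eight flat black marks lie 71 to 90 mm from it on the top face, 30 degrees apart, growing from 8 mm long (slow, first) to 18 mm long (fast, eighth) clockwise as seen from above. The first lies 105 degrees anticlockwise (to the left) of the unit's +x direction, the third 45 degrees, the eighth 105 degrees clockwise of it.
- handle: the selector's black pointer handle: a round hub 40 mm across and, from it, one straight arm along the handle's own +x axis, reaching 65 mm from the turning axis; arm 14 mm wide, its underside 10 mm and its top 30 mm above the unit's top face (hub top 32 mm), with a white line on top. Origin on the turning axis at the level of the unit's top face. Push on it with less than 15 N; 1 to 2 N sideways near its end moves it on one click.
- handle_tip (a point): outer end of the pointer handle's arm, on its top face, 65 mm from the turning axis.
- selector (a joint): angle of the selector in rad: 0 at the first (slowest) mark, growing clockwise seen from above by 0.5236 (30 degrees) a mark; third mark 1.047, eighth mark 3.665; end stops just beyond the first and the eighth. Spring detents (about 0.05 N m) pull it into the nearest mark and hold it there: pushed past half-way between two marks, it snaps on to the next by itself. It starts at the fifth to the eighth mark.
- start (a joint): travel of the start button in m: 0 out, 0.006 fully in; a spring (about 5 N when fully in) brings it back.
- start_top (a point): centre of the top of the start button: a flat black cylinder 28 mm across in a round steel collar 44 mm across and 12 mm high, on the right half of the unit, to the front; its top is 22 mm above the unit's top face and goes straight down 6 mm.
- stop (a joint): travel of the stop button in m, 0 out, 0.006 fully in. It must stay out.
- stop_top (a point): centre of the top of the stop button: a black mushroom head 42 mm across, top 35 mm above the unit's top face, 70 mm behind the start button.
- collet: steel collet nut, 28 mm across, 26 mm tall, standing on the back left corner of the control unit; origin at its underside. Leave it alone.
- pencil: flat carpenter's pencil, 110 x 14 x 8 mm, lying along the back edge of the control unit; origin at the centre of its underside. Leave it alone.
- offcut: wood offcut 60 x 150 x 35 mm lying on the bench; origin at the centre of its underside. Leave it alone.
- spanner: steel spanner lying on the bench. Leave it alone.
- glue: glue bottle, 60 mm across, 170 mm tall, standing on the bench; origin at its underside. Leave it alone.
- wax: wax tin, 76 mm across, 60 mm tall, on the bench; origin at its underside. Leave it alone.
- tape: tape measure, 65 x 35 x 62 mm, on the bench; origin at its underside. Leave it alone.

How it is judged:
By the outcome, as a careful person would: the job done as asked, in the order asked, and still so for the second after the job is handed in, with the robot touching nothing.
It also fails if it takes over 56 s, if anything falls off the work surface, if the arm or the gripper's body presses on something with over 40 N, if the wrist force passes 120 N, or if a joint passes its speed limit or range.

ROBOT

A 6-joint arm with a two-finger parallel gripper is mounted at the origin on the work surface. World frame = base frame: x ahead of the robot, y to its left, z up, the work surface at z = 0. Lengths are in mm, angles in rad, forces in N, time in s.
With the tool pointing down it reaches from about 350 to 775 mm from the base axis. Payload 7.3 kg.
Tool frame: the origin (TCP) lies between the finger pads; the fingertips stand bot.tips_ahead ahead of it and the grasp point (between the pads) lies 6 mm ahead of it (bot.tips_ahead is the distance from the TCP to the fingertips, in mm); z points along the fingers, y is the line along which they close (so a half turn about z gives the same grasp; the last joint's range is limited). The gripper opens to 92 mm and grips with 3 to 60 N. Pads are 19 mm wide; open, the fingers measure 130 mm over their backs; the gripper's body (75 mm by 190 mm) begins 47 mm behind the grasp point.
Start: joints at [1.064, 0.342, 1.524, -0, 1.275, -0.146], TCP at [185.323, 491.223, 230.241] pointing down, gripper open.
Joint ranges: [-2.53, 2.53], [-0.77, 2.02], [0.04, 2.7], [-1, 4.14], [0.28, 2.66], [-3.11, 3.11]. Speed limits (rad/s): [2.57, 2.57, 3.14, 3.14, 3.14, 3.14].

INTERFACE

Orientations are given as [roll, pitch, yaw] about the fixed x, y, z axes, in that order (R = Rz(yaw) Ry(pitch) Rx(roll)).
In Python, from plant import bot gives the robot as it stands. The module is installed in compiled form; this text tells all that it offers.
- The arm moves only by the tool step_arm, never from a script. Its argument "targets" is one flat list of numbers, 7 for each row, row after row: the opening, from 0 (shut) to 1 (fully open), then the shift along the tool's x, y, z each as a share of 100 mm, from -1 to 1, then the turn, a rotation vector about the tool's x, y, z each as a share of pi/4 rad, from -1 to 1. A call has 1 to 20 rows; each row is the pose to reach, as a shift and turn from the pose commanded when the call began, along the tool's axes at that moment; what a row does not reach only later rows make up. A row lasts 1/8 s, in which the tool goes at most 62.5 mm and 10.7 degrees, less where a joint would pass 70% of its speed; a pose out of reach is approached as far as the arm can. A call with a number of a shift or a turn outside -1 to 1 is refused whole. A call with a gripper value outside its range is refused whole. The fingers move at their own pace and stop on an object; the grip force is fixed at half the most. Time passes only in rows, so rows that repeat a pose let the fingers close. It gives the time, the measured TCP pose, the force, the opening and the grip force at its end, in the units of the state.
- bot.get_obs(): the state, without advancing time (a new reading comes with each control period).
- bot.capture(name): name is "scene" or "top" or "wrist"; returns (picture, depth): 400x640x3 uint8, blue, green, red; 400x640 float32, mm along the optical axis (not along the pixel's ray), 0 where there is no reading.
- bot.camera_info(name): a dict with "fx", "fy", "cx", "cy" (pixels), "camera_from_world" (4x4, takes a point from world to camera coordinates); the wrist camera has in their place "hand_eye" (4x4, takes a point from camera to tool coordinates, whose origin is the TCP and whose axes are the flange's). Camera axes: x right, y down, z forward; pixel columns grow to the right and rows downward; lengths in mm; the calibration is good to about 2 mm. A picture is of the moment at which its call begins: read the wrist's pose just before it. camera_info takes no time and is no camera call.
- bot.close_job(): hands the job in; it is judged then, once.
The state is a dict: "time": time; "joint_positions": joint angles; "dq": joint speeds; "tau": joint torques, N m; "tool_pos": TCP position; "tcp_rot": TCP orientation; "contact_force": force on the tool from outside, world axes, zero at the start; "moment": the same for the moment, N m; "grip_width": finger opening in mm; "finger_force": force on a finger pad.
Only numpy, scipy, OpenCV 4.12 (cv2) and the standard library are available. Lean on these libraries where they do the work, as an engineer would, in place of code of your own. Each camera call takes 0.05 s, during which the arm holds its last target. There are 200 camera calls.

## Working session

There is one attempt and no reset: what is moved stays moved. The work goes in short steps, Python scripts to look and compute and a tool call to move; the robot and the scene stay as the last step left them, time stands still between calls to the robot, and variables do not carry over. Pictures are saved under pics/ and viewed, at most 10 in all, crops included, and the job is handed in when it is done.

Besides the shell and the picture viewer there is one more tool, called after "Emit:" as name(argument=value, ...) on one line, values as JSON. step_arm: Moves the arm, as the interface text tells. Shift numbers are shares of 100 mm and turn numbers shares of pi/4 rad, none past 1 either way. Its arguments: {"type":"object","properties":{"targets":{"type":"array"}},"required":["targets"]}

```bash
mkdir -p pics
python3 - <<'E'
from plant import bot
import cv2,numpy as np
o=bot.get_obs();print(o['time'],o['tool_pos'],o['tcp_rot'],bot.tips_ahead,o['grip_width'])
for n in['top','scene']:
    p,d=bot.capture(n);cv2.imwrite(f'pics/{n}0.png',p);np.save(f'pics/{n}0.npy',d)
    i=bot.camera_info(n);print(n,i['fx'],i['fy'],i['cx'],i['cy'],np.round(i['camera_from_world'],3).tolist())
print(bot.camera_info('wrist'))
E
```

```text
0.0 [185.12385182 490.8676336  229.56488906] [-3.14014652e+00 -2.22108578e-04  2.78083136e+00] 25.0 91.82276503575545
top 435.31367257231256 435.31367257231256 318.5082131856444 200.54658114743938 [[-0.003, -1.0, -0.004, -12.784], [-0.998, 0.003, -0.056, 519.515], [0.056, 0.004, -0.998, 1262.416], [0.0, 0.0, 0.0, 1.0]]
scene 397.32545826893426 397.32545826893426 324.0142272194663 192.01926550268 [[-0.525, 0.851, -0.003, 268.206], [0.461, 0.282, -0.841, -154.751], [-0.715, -0.443, -0.541, 1409.015], [0.0, 0.0, 0.0, 1.0]]
{'fx': 288.766605011916, 'fy': 288.766605011916, 'cx': 320.79869531667214, 'cy': 197.36510314709273, 'hand_eye': array([[-6.57893839e-04, -9.51485169e-01, -3.07693905e-01,
         8.37739930e+01],
       [ 9.99998943e-01, -1.02491116e-03,  1.03120218e-03,
         3.03451633e-01],
       [-1.29653250e-03, -3.07692902e-01,  9.51484838e-01,
        -1.54633044e+02],
       [ 0.00000000e+00,  0.00000000e+00,  0.00000000e+00,
         1.00000000e+00]])}
```

View pics/top0.png

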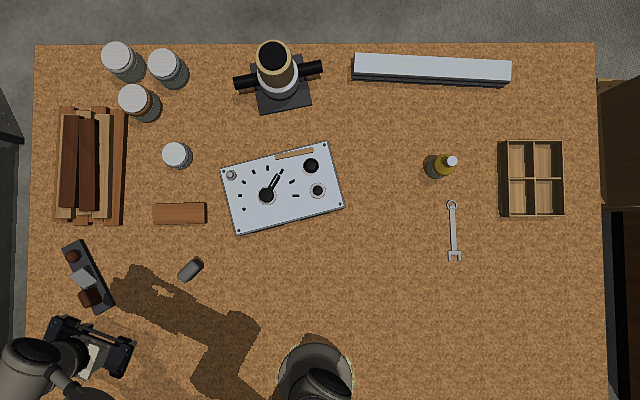

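View pics/scene0.png

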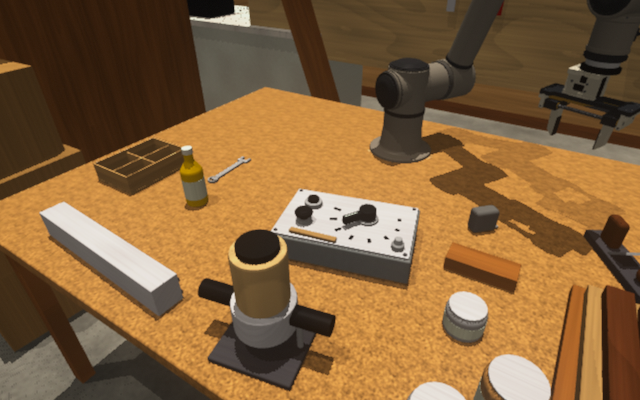

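The top view shows the unit with corners near (220,170), (327,141), (343,207) and (237,235). The hub is at about (267,195), the handle tip at (281,171), start at (318,190) and stop at (311,166). Next I'll compute the positions.

```bash
cat > h.py <<'E'
import numpy as np,cv2
from plant import bot
from scipy.spatial.transform import Rotation as R
def cast(n,uv,z,T=None):
    i=bot.camera_info(n)
    W=np.linalg.inv(i['camera_from_world']) if T is None else T
    r=W[:3,:3]@[(uv[0]-i['cx'])/i['fx'],(uv[1]-i['cy'])/i['fy'],1]
    return W[:3,3]+r*(z-W[2,3])/r[2]
def wristT(o):
    T=np.eye(4);T[:3,:3]=R.from_euler('xyz',o['tcp_rot']).as_matrix();T[:3,3]=o['tool_pos']
    return T@bot.camera_info('wrist')['hand_eye']
E
python3 - <<'E'
from h import *
p=cv2.imread('pics/top0.png');hsv=cv2.cvtColor(p,cv2.COLOR_BGR2HSV)
m=((hsv[...,1]<50)&(hsv[...,2]>130)).astype('uint8');m[:130]=0;m[245:]=0;m[:,:205]=0;m[:,360:]=0
c=max(cv2.findContours(m,0,1)[0],key=cv2.contourArea)
P=np.array([cast('top',q[0],75)[:2] for q in c],dtype='float32')
r=cv2.minAreaRect(P);print(r);ctr=np.array(r[0]);b=cv2.boxPoints(r);e=max(((b[i]-b[(i+1)%4]) for i in range(2)),key=np.linalg.norm)
if e[1]<0:e=-e
yaw=np.arctan2(-e[0],e[1]);print('yaw',yaw,np.degrees(yaw))
ex=np.array([np.cos(yaw),np.sin(yaw)]);ey=np.array([-ex[1],ex[0]])
ax=ctr-12*ex+45*ey;print('axis',ax)
for n,uv,z in[('hub',(267,195),107),('tip',(281,171),105),('start',(318,190),97),('stop',(311,166),110),('collet',(231,174),100)]:
    w=cast('top',uv,z)[:2]-ctr;print(n,w+ctr,'unit',w@ex,w@ey)
w=cast('top',(281,171),105)[:2]-cast('top',(267,195),107)[:2];print('handle deg rel unit x',np.degrees(np.arctan2(w@ey,w@ex)))
cv2.imwrite('pics/c.png',cv2.resize(p[125:250,205:365],None,fx=5,fy=5,interpolation=2)[:600,:800])
E
```

```text
((554.4237060546875, 89.68095397949219), (189.32618713378906, 309.4681701660156), 14.632081985473633)
yaw 0.2553778 14.63207
axis [531.44539642 130.19018006]
hub [529.82700035 125.75411908] unit -14.686505753181319 41.116635314505864
tip [595.67670694  87.94155008] unit 39.4756877631485 -12.103952456459615
start [543.89124759 -13.13207052] unit -36.162567959325145 -96.81796966095244
stop [608.51047839   5.72452772] unit 31.12431060185792 -94.89645743074149
collet [588.4240249 225.8113338] unit 67.28564666036091 123.12653462913012
handle deg rel unit x -44.497604254095954
```

View pics/c.png

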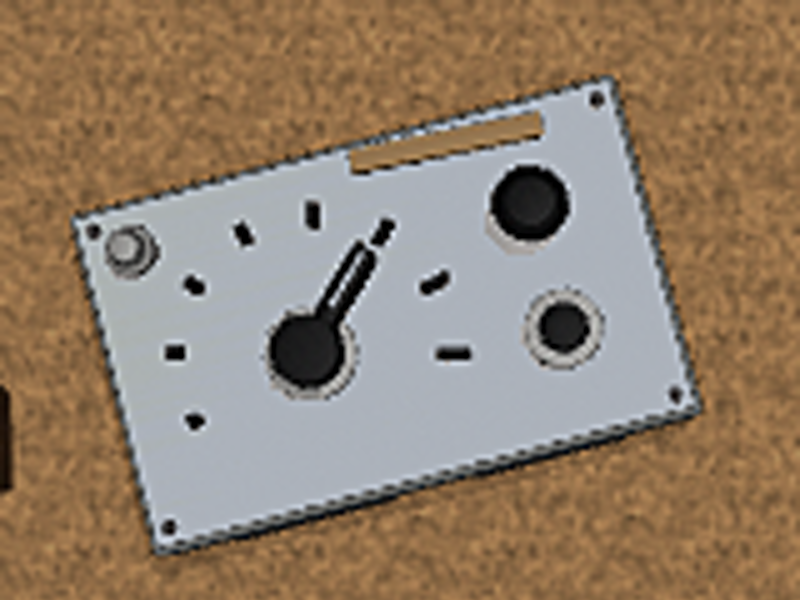

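The handle is at the sixth mark, pointing about -30° in world axes. I'll shut the gripper and move towards the handle's clockwise side.

Emit:
step_arm(targets=[0, -0.5, -0.26, 0, 0, 0, 0, 0, -1, -0.53, 0, 0, 0, 0])

```text
time: 0.35
tool_pos: [260.5, 405.4, 229.7]
tcp_rot: [-3.141, -0.0, 2.783]
contact_force: [0.9, 0.5, 0.3]
grip_width: 76.4
finger_force: 0.0
```

Emit:
step_arm(targets=[0, -0.5, -0.26, 0, 0, 0, 0, 0, -1, -0.53, 0, 0, 0, 0])

```text
time: 0.6
tool_pos: [335.8, 320.0, 230.0]
tcp_rot: [-3.141, -0.0, 2.781]
contact_force: [0.8, -0.0, 0.7]
grip_width: 56.5
finger_force: 0.0
```

Emit:
step_arm(targets=[0, -0.5, -0.26, 0, 0, 0, 0, 0, -1, -0.53, 0, 0, 0, 0])

```text
time: 0.85
tool_pos: [410.7, 235.0, 230.1]
tcp_rot: [-3.142, -0.0, 2.781]
contact_force: [0.2, 0.9, -1.3]
grip_width: 36.4
finger_force: 0.0
```

Emit:
step_arm(targets=[0, -0.5, -0.26, 0, 0, 0, 0, 0, -1, -0.53, 0, 0, 0, 0])

```text
time: 1.1
tool_pos: [485.6, 150.1, 230.0]
tcp_rot: [3.142, -0.0, 2.781]
contact_force: [0.8, 0.9, 0.1]
grip_width: 16.5
finger_force: 0.0
```

Emit:
step_arm(targets=[0, -0.5, -0.26, 0, 0, 0, 0.1, 0, -0.96, -0.52, 0, 0, 0, 0.207, 0, -0.96, -0.52, 0, 0, 0, 0.207, 0, -0.96, -0.52, 0, 0, 0, 0.207])

```text
time: 1.6
tool_pos: [555.6, 69.3, 229.6]
tcp_rot: [-3.141, -0.002, 2.618]
contact_force: [-0.7, 0.6, 0.1]
grip_width: 0.4
finger_force: 0.0
```

Run:
```python
from h import *
o=bot.get_obs();print(o['time'],o['tool_pos'],o['tcp_rot'],o['contact_force'],o['grip_width'])
p,d=bot.capture('wrist');cv2.imwrite('pics/w1.png',p);np.save('pics/w1.npy',d);np.save('pics/w1T.npy',wristT(o))
```

```text
1.6 [555.5645626   69.34067237 229.62831448] [-3.14118032e+00 -1.65549866e-03  2.61835121e+00] [-0.71924775  0.55704643  0.13664661] 0.43156037918645945
```

View pics/w1.png

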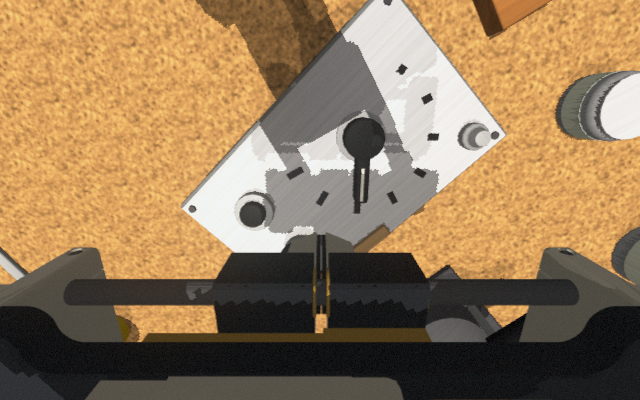

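The wrist view shows the hub top at (363,138), the arm end near (357,212), start at (253,210) and the shut fingers around (321,240–330).

Run:
```python
from h import *
T=np.load('pics/w1T.npy');d=np.load('pics/w1.npy')
for n,uv,z in[('hub',(363,138),107),('tip',(357,212),105),('start',(253,210),97),('mark6',(357,210),75),('c1',(183,208),75),('c2',(505,133),75),('mark3',(433,137),75),('mark8',(295,173),75)]:
    print(n,np.round(cast('wrist',uv,z,T)[:2],1), d[uv[1],uv[0]])
i=bot.camera_info('wrist');H=np.linalg.inv(i['hand_eye'])
for q in[(0,0,25),(0,19,25),(0,-19,25),(9.5,19,25),(-9.5,0,25),(0,19,0)]:
    c=H@[*q,1];print(q,np.round([c[0]/c[2]*i['fx']+i['cx'],c[1]/c[2]*i['fy']+i['cy'],c[2]],0))
# finger-like points in tool coords
v,u=np.mgrid[230:345:1,150:500:1];z=d[v,u];ok=(z>30)&(z<230)
X=np.stack([(u-i['cx'])/i['fx']*z,(v-i['cy'])/i['fy']*z,z,np.ones_like(z)],-1)[ok]@i['hand_eye'].T
for lo,hi in[(15,40),(0,15),(-15,0),(-30,-15),(-45,-30)]:
    s=X[(X[:,2]>lo)&(X[:,2]<hi)]
    print(lo,hi,len(s),np.round(np.percentile(s[:,:2],[1,99],axis=0),1).tolist() if len(s) else '')
```

```text
hub [529.5 131.1] 273.26334
tip [593.7  91.2] 329.20044
start [539.7  -3.8] 306.8962
mark6 [603.4  90.1] 329.21024
c1 [502.1 -80.3] 328.3877
c2 [604.9 265. ] 310.08255
mark3 [570.9 197.8] 302.54526
mark8 [531.2  51.5] 315.82455
(0, 0, 25) [320. 233. 197.]
(0, 19, 25) [348. 233. 197.]
(0, -19, 25) [292. 233. 197.]
(9.5, 19, 25) [348. 220. 194.]
(-9.5, 0, 25) [320. 246. 200.]
(0, 19, 0) [352. 251. 173.]
15 40 0 
0 15 47 [[8.9, -5.9], [11.1, 6.5]]
-15 0 606 [[9.0, -15.9], [11.4, 16.7]]
-30 -15 506 [[8.8, -16.4], [11.4, 17.0]]
-45 -30 260 [[-9.6, -2.8], [11.3, 3.4]]
```

Emit:
step_arm(targets=[0, 0, 0, 0.5, 0, 0, 0, 0, 0, 0, 0.9, 0, 0, 0, 0, 0, 0, 0.9, 0, 0, 0])

```text
time: 2.02
tool_pos: [553.6, 70.4, 138.0]
tcp_rot: [-3.139, -0.006, 2.62]
contact_force: [0.1, 0.3, 0.6]
grip_width: 0.3
finger_force: 0.0
```

Emit:
step_arm(targets=[0, 0, 0, 0.26, 0, 0, 0, 0, 0, 0, 0.26, 0, 0, 0])

```text
time: 2.28
tool_pos: [555.7, 69.9, 114.8]
tcp_rot: [-3.141, -0.001, 2.619]
contact_force: [0.1, -1.1, 0.4]
grip_width: 0.3
finger_force: 0.0
```

```bash
cat >> h.py <<'E'
AX=np.array([530.,130.])
def plan(rows,r=52):  # rows: (angle deg, offset mm) -> tool-frame shares from present pose
    o=bot.get_obs();M=R.from_euler('xyz',o['tcp_rot']).as_matrix();y=np.degrees(o['tcp_rot'][2])
    for a,off in rows:
        t=np.radians(a);p=AX+r*np.array([np.cos(t),np.sin(t)])+off*np.array([np.sin(t),-np.cos(t)])
        s=M.T@np.array([*(p-o['tool_pos'][:2]),0])/100
        turn=-((a+180-y+180)%360-180)/45
        print(a,off,np.round(s[:2],3),'turn',round(turn,3))
E
python3 - <<'E'
from h import *
o=bot.get_obs();print(o['time'],o['tool_pos'],o['contact_force'])
p,d=bot.capture('wrist');cv2.imwrite('pics/w2.png',p[60:400,100:540])
T=wristT(o)
plan([(-30,20),(-30,13),(-26,13),(-20,13),(-14,13),(-8,13),(-4,13)])
E
```

```text
2.275 [555.74062337  69.86107655 114.82934954] [ 0.05611612 -1.07909074  0.37739229]
-30 20 [0.011 0.189] turn 0.002
-30 13 [0.011 0.259] turn 0.002
-26 13 [0.003 0.296] turn -0.087
-20 13 [-0.004  0.352] turn -0.221
-14 13 [-0.005  0.408] turn -0.354
-8 13 [-0.001  0.464] turn -0.487
-4 13 [0.006 0.5  ] turn -0.576
```

View pics/w2.png

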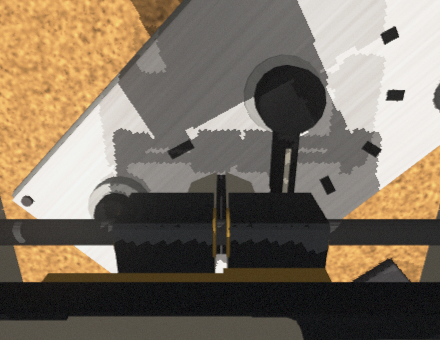

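In this view (crop offset 100,60) the hub is at (290,95), the handle at about (283,190), and the tapered fingertips span about x 205–240 at row 175. Contact should therefore come at an offset of about 20 mm.

Run:
```python
from h import *
plan([(-30,28),(-26,22),(-20,22),(-14,22),(-8,22),(-4,22)])
```

```text
-30 28 [0.011 0.109] turn 0.002
-26 22 [-0.003  0.206] turn -0.087
-20 22 [-0.02   0.263] turn -0.221
-14 22 [-0.03   0.321] turn -0.354
-8 22 [-0.034  0.38 ] turn -0.487
-4 22 [-0.033  0.419] turn -0.576
```

Emit:
step_arm(targets=[0, 0.01, 0.05, 0, 0, 0, 0, 0, 0.01, 0.11, 0, 0, 0, 0, 0, 0, 0.16, 0, 0, 0, -0.04, 0, 0, 0.2, 0, 0, 0, -0.09, 0, -0.01, 0.23, 0, 0, 0, -0.15, 0, -0.02, 0.26, 0, 0, 0, -0.22, 0, -0.02, 0.26, 0, 0, 0, -0.22, 0, -0.02, 0.26, 0, 0, 0, -0.22])

```text
time: 3.32
tool_pos: [570.8, 90.7, 114.1]
tcp_rot: [-3.142, -0.0, 2.791]
contact_force: [-0.5, -0.4, 0.3]
grip_width: 0.4
finger_force: 0.0
```

```bash
cat >> h.py <<'E'
def look(name=None):
    o=bot.get_obs();T=wristT(o);p,d=bot.capture('wrist')
    i=bot.camera_info('wrist');v,u=np.mgrid[0:400,0:640]
    X=np.stack([(u-i['cx'])/i['fx']*d,(v-i['cy'])/i['fy']*d,d,np.ones_like(d)],-1)@T.T
    r=np.hypot(X[...,0]-AX[0],X[...,1]-AX[1])
    m=(d>0)&(abs(X[...,2]-105)<5)&(p.max(2)<90)
    a=np.degrees(np.arctan2(X[...,1]-AX[1],X[...,0]-AX[0]))
    hub=X[m&(r<26)];s=m&(r>28)&(r<68)&(np.abs(d)>0)
    print('t',o['time'],'tool',np.round(o['tool_pos'],1),'yaw',round(np.degrees(o['tcp_rot'][2]),1),'F',np.round(o['contact_force'],1))
    print('hub mean',hub[:,:2].mean(0).round(1),len(hub),'arm n',s.sum(),'ang median',np.median(a[s]).round(1) if s.any() else '','pct',np.percentile(a[s],[5,25,75,95]).round(1) if s.any() else '')
    if name:cv2.imwrite(f'pics/{name}.png',p[60:400,100:540])
    return o,p,d,X
E
python3 -c "
from h import *
look('w3')"
```

```text
t 3.325 tool [570.8  90.7 114.1] yaw 159.9 F [-0.5 -0.4  0.3]
hub mean [531.2 130.7] 3872 arm n 611 ang median -29.9 pct [-38.  -34.5 -22.  -17.6]
```

View pics/w3.png

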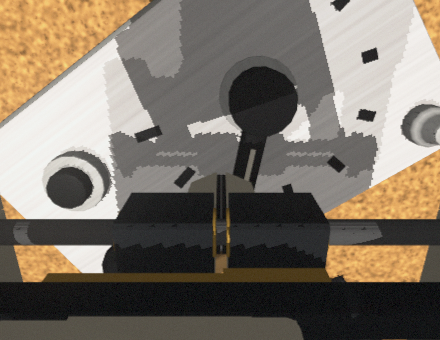

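No contact yet and the handle is still at -30°, so the tips are narrow (offset about 13 mm). I'll push one click on that basis, from the 6th to the 5th mark.

```bash
sed -i 's/AX=np.array(.*/AX=np.array([531.,130.5])/' h.py
python3 - <<'E'
from h import *
plan([(-29,13),(-25,13),(-20,13),(-16,13),(-12,13),(-8,13)])
E
```

```text
-29 13 [0.018 0.029] turn 0.197
-25 13 [0.004 0.063] turn 0.109
-20 13 [-0.009  0.108] turn -0.003
-16 13 [-0.017  0.145] turn -0.091
-12 13 [-0.022  0.182] turn -0.18
-8 13 [-0.024  0.219] turn -0.269
```

Emit:
step_arm(targets=[0, 0.01, 0.03, 0, 0, 0, 0, 0, 0, 0.06, 0, 0, 0, 0, 0, 0, 0.085, 0, 0, 0, 0, 0, -0.01, 0.11, 0, 0, 0, 0, 0, -0.01, 0.13, 0, 0, 0, -0.05, 0, -0.02, 0.15, 0, 0, 0, -0.1, 0, -0.02, 0.165, 0, 0, 0, -0.14, 0, -0.02, 0.18, 0, 0, 0, -0.18, 0, -0.02, 0.18, 0, 0, 0, -0.18, 0, -0.02, 0.18, 0, 0, 0, -0.18])

```text
time: 4.62
tool_pos: [578.9, 106.8, 114.2]
tcp_rot: [3.142, 0.0, 2.932]
contact_force: [0.4, 0.1, -0.4]
grip_width: 0.6
finger_force: 0.0
```

Run:
```python
from h import *
look('w4')
plan([(-12,13),(-8,13),(-4,13)])
```

```text
t 4.625 tool [578.9 106.8 114.2] yaw 168.0 F [ 0.4  0.1 -0.4]
hub mean [531.5 130.7] 3897 arm n 536 ang median -32.4 pct [-39.7 -36.3 -23.5 -19. ]
-12 13 [-0.002  0.002] turn -0.0
-8 13 [-0.009  0.039] turn -0.089
-4 13 [-0.015  0.076] turn -0.178
```

View pics/w4.png

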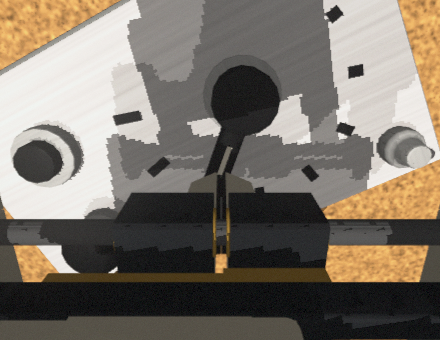

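The handle has not moved and there is no force, so the fingertips seem to be passing over it. I'll check where the tips really are.

Run:
```python
from h import *
o,p,d,X=look();print(bot.tips_ahead,o['grip_width'])
i=bot.camera_info('wrist')
for r in range(214,262,4):
    print(r,[(int(c),int(d[r,c]),*np.round(np.r_[(c-i['cx'])/i['fx']*d[r,c],(r-i['cy'])/i['fy']*d[r,c],d[r,c],1]@i['hand_eye'].T,0)[:3].astype(int).tolist()) for c in(300,312,321,330,340)])
for nm in('hub',):
    s=(np.hypot(X[...,0]-AX[0],X[...,1]-AX[1])<15)&(d>0);print('hub z',np.median(X[s][:,2]))
s=(d>0)&(p.min(2)>170)&(np.hypot(X[...,0]-AX[0],X[...,1]-AX[1])<110);print('plate z',np.median(X[s][:,2]))
```

```text
t 4.675 tool [579.  106.8 114.2] yaw 168.0 F [ 0.4 -0.1 -0.3]
hub mean [531.4 130.7] 3897 arm n 543 ang median -32.7 pct [-39.8 -36.5 -23.7 -19.1]
25.0 0.4499886146681159
214 [(300, 207, 9, -14, 39), (312, 187, 16, -5, 21), (321, 174, 20, 1, 8), (330, 175, 20, 6, 9), (340, 208, 8, 14, 40)]
218 [(300, 208, 5, -15, 39), (312, 180, 16, -5, 13), (321, 175, 18, 1, 9), (330, 176, 17, 6, 9), (340, 208, 5, 14, 39)]
222 [(300, 209, 2, -15, 39), (312, 179, 14, -5, 11), (321, 177, 15, 1, 10), (330, 176, 15, 6, 9), (340, 210, 2, 14, 40)]
226 [(300, 210, -1, -15, 39), (312, 178, 12, -5, 10), (321, 176, 13, 1, 8), (330, 177, 12, 6, 9), (340, 210, -1, 14, 39)]
230 [(300, 212, -4, -15, 40), (312, 180, 9, -5, 11), (321, 177, 10, 1, 8), (330, 178, 9, 6, 9), (340, 209, -3, 14, 38)]
234 [(300, 212, -8, -15, 40), (312, 170, 11, -5, 1), (321, 178, 7, 1, 8), (330, 170, 11, 6, 1), (340, 212, -7, 15, 39)]
238 [(300, 212, -10, -15, 38), (312, 165, 11, -5, -4), (321, 167, 10, 1, -3), (330, 165, 11, 6, -4), (340, 166, 10, 11, -4)]
242 [(300, 160, 11, -11, -9), (312, 161, 10, -4, -9), (321, 163, 9, 1, -7), (330, 161, 10, 6, -8), (340, 161, 10, 11, -9)]
246 [(300, 154, 11, -11, -15), (312, 155, 11, -4, -15), (321, 158, 9, 1, -12), (330, 154, 11, 5, -15), (340, 156, 11, 11, -14)]
250 [(300, 151, 11, -11, -19), (312, 152, 10, -4, -18), (321, 155, 9, 1, -15), (330, 151, 11, 5, -19), (340, 151, 11, 10, -19)]
254 [(300, 95, 37, -7, -70), (312, 96, 36, -3, -69), (321, 150, 9, 0, -21), (330, 97, 36, 3, -68), (340, 96, 36, 7, -69)]
258 [(300, 93, 36, -6, -72), (312, 95, 35, -3, -70), (321, 147, 9, 0, -24), (330, 94, 36, 3, -71), (340, 93, 36, 7, -72)]
hub z 107.15263219466961
plate z 75.20979390383847
```

Run:
```python
from h import *
d=np.load('pics/w1.npy');i=bot.camera_info('wrist')
v,u=np.mgrid[0:400,0:640]
X=np.stack([(u-i['cx'])/i['fx']*d,(v-i['cy'])/i['fy']*d,d,np.ones_like(d)],-1)@i['hand_eye'].T
for c in(300,310,316,321,326,332,340):
    print(c,[(r,*X[r,c,:3].round().astype(int).tolist()) for r in range(216,252,3)])
```

```text
300 [(216, -39, -23, 155), (219, -43, -23, 155), (222, -46, -23, 155), (225, -50, -24, 155), (228, -54, -24, 154), (231, -57, -24, 154), (234, -62, -24, 155), (237, -63, -23, 149), (240, 10, -11, -6), (243, 11, -11, -10), (246, 11, -11, -15), (249, 11, -11, -18)]
310 [(216, -39, -12, 155), (219, -42, -12, 154), (222, -46, -12, 154), (225, -50, -12, 155), (228, -54, -12, 155), (231, -58, -12, 154), (234, 11, -6, 1), (237, 10, -6, -2), (240, 11, -6, -7), (243, 11, -6, -11), (246, 11, -5, -14), (249, 10, -5, -17)]
316 [(216, -39, -5, 155), (219, -43, -5, 155), (222, -46, -5, 154), (225, -50, -5, 155), (228, -54, -5, 155), (231, -58, -5, 155), (234, 11, -2, 1), (237, 11, -2, -4), (240, 11, -2, -7), (243, 10, -2, -9), (246, 9, -2, -11), (249, 9, -2, -15)]
321 [(216, -38, 1, 154), (219, -43, 1, 155), (222, -46, 1, 154), (225, -50, 1, 154), (228, -54, 1, 154), (231, -58, 1, 155), (234, -62, 1, 155), (237, 9, 1, 1), (240, 9, 1, -4), (243, 9, 1, -8), (246, 9, 1, -11), (249, 9, 1, -15)]
326 [(216, -39, 7, 155), (219, -42, 7, 154), (222, -46, 7, 155), (225, -50, 7, 154), (228, -54, 7, 156), (231, -58, 7, 155), (234, 11, 3, 0), (237, 11, 3, -3), (240, 10, 3, -6), (243, 11, 3, -11), (246, 10, 3, -14), (249, 12, 3, -19)]
332 [(216, -39, 13, 154), (219, -42, 13, 154), (222, -46, 14, 155), (225, -50, 14, 154), (228, -54, 14, 154), (231, -58, 14, 155), (234, -62, 14, 155), (237, 10, 7, -2), (240, 11, 7, -7), (243, 11, 7, -12), (246, 11, 6, -14), (249, 11, 6, -18)]
340 [(216, -39, 23, 155), (219, -43, 23, 155), (222, -46, 23, 154), (225, -49, 23, 153), (228, -53, 23, 153), (231, -58, 23, 154), (234, -61, 23, 154), (237, -65, 23, 155), (240, 11, 11, -7), (243, 11, 11, -11), (246, 11, 11, -14), (249, 11, 11, -18)]
```

By depth, the shut tips end only about 2 mm ahead of the TCP, not 25 mm, so they passed 7 mm above the handle. I'll go back to the clear side and lower in small steps while watching the force.

Run:
```python
from h import *
plan([(-30,38)])
```

```text
-30 38 [ 0.141 -0.39 ] turn 0.4
```

Emit:
step_arm(targets=[0, 0.07, -0.2, 0, 0, 0, 0.2, 0, 0.14, -0.39, 0, 0, 0, 0.4, 0, 0.14, -0.39, 0, 0, 0, 0.4])

```text
time: 5.1
tool_pos: [556.8, 70.9, 114.4]
tcp_rot: [-3.142, -0.0, 2.618]
contact_force: [-0.1, 0.2, -0.3]
grip_width: 0.6
finger_force: 0.0
```

Emit:
step_arm(targets=[0, 0, 0, 0.04, 0, 0, 0, 0, 0, 0, 0.08, 0, 0, 0, 0, 0, 0, 0.12, 0, 0, 0, 0, 0, 0, 0.12, 0, 0, 0])

```text
time: 5.6
tool_pos: [557.0, 71.9, 101.6]
tcp_rot: [-3.141, -0.001, 2.619]
contact_force: [0.1, -0.3, 0.5]
grip_width: 0.2
finger_force: 0.0
```

Run:
```python
from h import *
o,p,d,X=look()
i=bot.camera_info('wrist')
for c in(316,326):print(c,[(r,*X[r,c,:3].round().astype(int).tolist()) for r in range(216,246,4)])
```

```text
t 5.6 tool [557.   71.9 101.6] yaw 150.1 F [ 0.1 -0.3  0.5]
hub mean [531.1 130.6] 4565 arm n 945 ang median -35.3 pct [-76.5 -41.6 -25.5 -20.3]
316 [(216, 545, 76, 76), (220, 548, 74, 75), (224, 550, 72, 74), (228, 552, 71, 76), (232, 555, 70, 76), (236, 547, 75, 103), (240, 546, 76, 110), (244, 548, 75, 111)]
326 [(216, 549, 81, 74), (220, 551, 80, 75), (224, 553, 79, 76), (228, 556, 77, 75), (232, 559, 75, 74), (236, 549, 80, 104), (240, 549, 80, 109), (244, 550, 80, 112)]
```

Emit:
step_arm(targets=[0, 0, 0, 0.01, 0, 0, 0, 0, 0, 0, 0.02, 0, 0, 0, 0, 0, 0, 0.03, 0, 0, 0, 0, 0, 0, 0.03, 0, 0, 0])

```text
time: 6.15
tool_pos: [557.1, 71.6, 99.2]
tcp_rot: [3.142, -0.0, 2.618]
contact_force: [-0.8, 0.3, 0.5]
grip_width: 0.3
finger_force: 0.0
```

Emit:
step_arm(targets=[0, 0, 0, 0.01, 0, 0, 0, 0, 0, 0, 0.02, 0, 0, 0, 0, 0, 0, 0.03, 0, 0, 0, 0, 0, 0, 0.03, 0, 0, 0])

```text
time: 6.65
tool_pos: [557.1, 71.6, 96.1]
tcp_rot: [-3.142, -0.0, 2.618]
contact_force: [-0.5, 0.2, -0.3]
grip_width: 0.8
finger_force: 0.0
```

There is no contact at TCP height 96, which confirms the short tips. I'll go down 4 mm more, to tips at about 90, and plan the first push.

Emit:
step_arm(targets=[0, 0, 0, 0.02, 0, 0, 0, 0, 0, 0, 0.04, 0, 0, 0, 0, 0, 0, 0.04, 0, 0, 0])

```text
time: 7.02
tool_pos: [557.1, 71.6, 92.0]
tcp_rot: [-3.141, -0.0, 2.618]
contact_force: [1.0, 0.2, -0.4]
grip_width: 0.4
finger_force: 0.0
```

Run:
```python
from h import *
plan([(-30,30),(-30,24),(-26,22),(-20,22),(-16,22),(-12,22),(-8,22),(-4,22)])
```

```text
-30 30 [-0.    0.08] turn 0.0
-30 24 [-0.    0.14] turn 0.0
-26 22 [-0.014  0.196] turn -0.089
-20 22 [-0.03   0.253] turn -0.222
-16 22 [-0.038  0.292] turn -0.311
-12 22 [-0.043  0.331] turn -0.4
-8 22 [-0.045  0.37 ] turn -0.489
-4 22 [-0.044  0.41 ] turn -0.577
```

Emit:
step_arm(targets=[0, 0, 0.05, 0, 0, 0, 0, 0, 0, 0.1, 0, 0, 0, 0, 0, 0, 0.14, 0, 0, 0, 0, 0, -0.01, 0.17, 0, 0, 0, -0.05, 0, -0.015, 0.2, 0, 0, 0, -0.09, 0, -0.02, 0.225, 0, 0, 0, -0.15, 0, -0.03, 0.25, 0, 0, 0, -0.22, 0, -0.03, 0.25, 0, 0, 0, -0.22])

```text
time: 8.02
tool_pos: [572.5, 91.8, 92.2]
tcp_rot: [3.141, 0.0, 2.791]
contact_force: [0.1, -0.2, 0.6]
grip_width: 0.5
finger_force: 0.3
```

Run:
```python
from h import *
look('w5')
plan([(-16,22),(-12,22),(-8,22),(-4,22),(-16,13),(-12,13),(-8,13),(-4,13)])
```

```text
t 8.025 tool [572.5  91.8  92.2] yaw 159.9 F [ 0.1 -0.2  0.6]
hub mean [531.3 130.9] 5076 arm n 1114 ang median -26.0 pct [-59.1 -43.6 -14.2  -8. ]
-16 22 [-0.012  0.039] turn -0.091
-12 22 [-0.024  0.077] turn -0.18
-8 22 [-0.032  0.115] turn -0.269
-4 22 [-0.039  0.154] turn -0.358
-16 13 [-0.006  0.129] turn -0.091
-12 13 [-0.011  0.166] turn -0.18
-8 13 [-0.014  0.203] turn -0.269
-4 13 [-0.014  0.24 ] turn -0.358
```

View pics/w5.png

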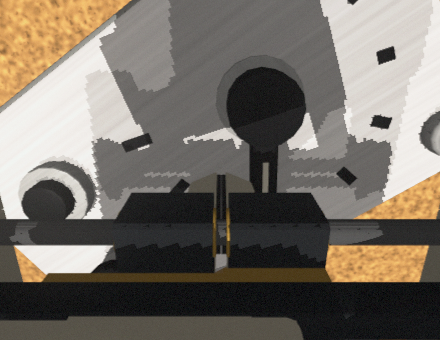

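The finger has pushed the handle to about -20°: it is upright in the crop, at x about 262. I'll keep pushing past half-way to the 5th mark.

Emit:
step_arm(targets=[0, -0.01, 0.02, 0, 0, 0, -0.05, 0, -0.01, 0.04, 0, 0, 0, -0.09, 0, -0.02, 0.06, 0, 0, 0, -0.14, 0, -0.02, 0.08, 0, 0, 0, -0.18, 0, -0.03, 0.1, 0, 0, 0, -0.23, 0, -0.03, 0.115, 0, 0, 0, -0.27, 0, -0.03, 0.115, 0, 0, 0, -0.27])

```text
time: 8.95
tool_pos: [579.1, 101.7, 92.2]
tcp_rot: [3.141, 0.0, 3.004]
contact_force: [0.5, 0.5, -0.3]
grip_width: 0.4
finger_force: 0.0
```

```bash
cat >> h.py <<'E'
def ang():
    o,p,d,X=look()
    r=np.hypot(X[...,0]-AX[0],X[...,1]-AX[1]);a=np.degrees(np.arctan2(X[...,1]-AX[1],X[...,0]-AX[0]))
    m=(d>0)&(X[...,2]>101)&(X[...,2]<109)&(r>29)&(r<66)
    n=cv2.cvtColor(p,cv2.COLOR_BGR2GRAY)
    for lo in(70,100):
        s=m&(n>lo);print('white line ang',lo,np.median(a[s]).round(1) if s.any() else None,s.sum())
    s=m&(r<38);print('inner arm',np.percentile(a[s],[5,50,95]).round(1),s.sum())
E
python3 - <<'E'
from h import *
ang()
plan([(0,24),(4,22),(8,22),(12,22),(16,22),(20,22),(24,22)])
E
```

```text
t 8.95 tool [579.1 101.7  92.2] yaw 172.1 F [ 0.5  0.5 -0.3]
hub mean [531.4 131.1] 5042 arm n 1139 ang median -8.3 pct [-47.5 -32.2   3.3   9.8]
white line ang 70 -25.0 521
white line ang 100 1.1 120
inner arm [-10.    0.   11.2] 393
0 24 [-0.032  0.054] turn -0.176
4 22 [-0.039  0.112] turn -0.265
8 22 [-0.045  0.151] turn -0.354
12 22 [-0.048  0.19 ] turn -0.443
16 22 [-0.049  0.23 ] turn -0.532
20 22 [-0.047  0.269] turn -0.621
24 22 [-0.042  0.308] turn -0.71
```

It has clicked into the 5th mark (0°). Next click.

Emit:
step_arm(targets=[0, -0.02, 0.03, 0, 0, 0, -0.09, 0, -0.03, 0.06, 0, 0, 0, -0.18, 0, -0.035, 0.09, 0, 0, 0, -0.23, 0, -0.04, 0.11, 0, 0, 0, -0.27, 0, -0.045, 0.13, 0, 0, 0, -0.31, 0, -0.045, 0.15, 0, 0, 0, -0.35, 0, -0.05, 0.17, 0, 0, 0, -0.4, 0, -0.05, 0.19, 0, 0, 0, -0.44, 0, -0.05, 0.21, 0, 0, 0, -0.49, 0, -0.05, 0.23, 0, 0, 0, -0.53, 0, -0.05, 0.25, 0, 0, 0, -0.58, 0, -0.05, 0.27, 0, 0, 0, -0.62, 0, -0.05, 0.27, 0, 0, 0, -0.62])

```text
time: 10.62
tool_pos: [587.8, 127.8, 92.2]
tcp_rot: [3.142, 0.0, -2.793]
contact_force: [-0.8, 0.2, 1.0]
grip_width: 0.3
finger_force: 0.0
```

Run:
```python
from h import *
ang()
plan([(24,22),(30,24),(34,22),(38,22),(42,22),(46,22),(50,22),(54,22)])
```

```text
t 10.625 tool [587.8 127.8  92.2] yaw -160.0 F [-0.8  0.2  1. ]
hub mean [531.5 131.1] 5025 arm n 1188 ang median 21.8 pct [-18.8  -3.7  33.2  39.2]
white line ang 70 3.4 531
white line ang 100 30.6 128
inner arm [19.4 29.8 40.7] 400
24 22 [-0.011  0.037] turn -0.09
30 24 [-0.031  0.074] turn -0.223
34 22 [-0.035  0.133] turn -0.312
38 22 [-0.039  0.172] turn -0.401
42 22 [-0.041  0.211] turn -0.49
46 22 [-0.04   0.251] turn -0.579
50 22 [-0.037  0.29 ] turn -0.667
54 22 [-0.031  0.329] turn -0.756
```

4th mark reached. One more click.

Emit:
step_arm(targets=[0, -0.01, 0.04, 0, 0, 0, -0.11, 0, -0.03, 0.07, 0, 0, 0, -0.22, 0, -0.03, 0.1, 0, 0, 0, -0.27, 0, -0.035, 0.13, 0, 0, 0, -0.31, 0, -0.04, 0.15, 0, 0, 0, -0.35, 0, -0.04, 0.17, 0, 0, 0, -0.4, 0, -0.04, 0.19, 0, 0, 0, -0.44, 0, -0.04, 0.21, 0, 0, 0, -0.49, 0, -0.04, 0.23, 0, 0, 0, -0.53, 0, -0.04, 0.25, 0, 0, 0, -0.58, 0, -0.04, 0.27, 0, 0, 0, -0.62, 0, -0.04, 0.27, 0, 0, 0, -0.62])

```text
time: 12.18
tool_pos: [582.2, 154.5, 92.2]
tcp_rot: [3.141, 0.0, -2.306]
contact_force: [-0.1, -0.3, -0.2]
grip_width: 0.8
finger_force: 0.0
```

Run:
```python
from h import *
ang()
```

```text
t 12.175 tool [582.2 154.5  92.2] yaw -132.1 F [-0.1 -0.3 -0.2]
hub mean [531.6 131.1] 5000 arm n 1176 ang median 51.0 pct [ 8.7 24.2 62.3 68.2]
white line ang 70 32.7 538
white line ang 100 59.7 146
inner arm [48.4 58.7 69.7] 405
```

It has clicked into the third mark (60° world). I'll back off, lift and go towards the start button.

Emit:
step_arm(targets=[0, 0, -0.1, 0, 0, 0, 0, 0, 0, -0.2, 0, 0, 0, 0, 0, 0, -0.2, -0.5, 0, 0, 0, 0, 0, -0.2, -1, 0, 0, 0, 0, 0, -0.2, -1, 0, 0, 0])

```text
time: 12.85
tool_pos: [600.0, 140.5, 197.0]
tcp_rot: [-3.135, 0.007, -2.307]
contact_force: [0.4, -0.0, -0.2]
grip_width: 0.9
finger_force: 0.0
```

Emit:
step_arm(targets=[0, 0.5, -0.2, 0, 0, 0, 0.2, 0, 0.9, -0.4, 0, 0, 0, 0.4, 0, 0.9, -0.4, 0, 0, 0, 0.6, 0, 0.9, -0.4, 0, 0, 0, 0.6])

```text
time: 13.35
tool_pos: [566.2, 46.4, 191.4]
tcp_rot: [3.141, -0.001, -2.778]
contact_force: [-0.0, 0.4, -0.2]
grip_width: 0.6
finger_force: 0.0
```

```bash
cat > s.py <<'E'
from h import *
ang()
o,p,d,X=look('s1')
m=((d>0)&(X[...,2]>92)&(X[...,2]<102)&(p.max(2)<80)&(np.hypot(X[...,0]-541,X[...,1]+8)<35)).astype('uint8')
n,l,st,c=cv2.connectedComponentsWithStats(m)
for k in range(1,n):
    if st[k,4]>80:
        q=X[l==k];P=q[:,:2];(ce,ra)=cv2.minEnclosingCircle(P.astype('float32'));print(st[k],P.mean(0).round(1),'z',np.median(q[:,2]).round(1),'circ',np.round(ce,1),round(ra,1))
        t=P.mean(0);M=R.from_euler('xyz',o['tcp_rot']).as_matrix();print('shift',(M.T@np.array([*(t-o['tool_pos'][:2]),0])/100).round(3))
E
python3 s.py
```

```text
t 13.35 tool [566.2  46.4 191.4] yaw -159.1 F [-0.   0.4 -0.2]
hub mean [531.2 130.4] 1639 arm n 374 ang median 56.6 pct [49.6 53.5 64.6 68. ]
white line ang 70 59.8 189
white line ang 100 59.8 165
inner arm [48.3 58.5 69.7] 144
t 13.4 tool [566.4  46.9 191.5] yaw -159.0 F [ 0.   0.4 -0.4]
hub mean [531.2 130.5] 1644 arm n 371 ang median 56.6 pct [49.4 53.5 64.6 68.2]
[254 140  31  31 721] [543.4  -9. ] z 97.0 circ [543.7  -9.1] 13.2
shift [ 0.415 -0.44   0.   ]
```

Emit:
step_arm(targets=[0, 0.41, -0.44, 0, 0, 0, 0, 0, 0.41, -0.44, 0.3, 0, 0, 0, 0, 0.41, -0.44, 0.6, 0, 0, 0, 0, 0.41, -0.44, 0.86, 0, 0, 0, 0, 0.41, -0.44, 0.86, 0, 0, 0])

```text
time: 14.08
tool_pos: [542.5, -7.7, 104.3]
tcp_rot: [3.139, -0.004, -2.775]
contact_force: [0.2, 0.3, 0.0]
grip_width: 0.3
finger_force: 0.0
```

```bash
python3 s.py
```

```text
t 14.075 tool [542.5  -7.7 104.3] yaw -159.0 F [0.2 0.3 0. ]
hub mean [538.8 122.5] 688 arm n 0 ang median  pct 
white line ang 70 None 0
white line ang 100 None 0Traceback (most recent call last):
  File "s.py", line 2, in <module>
    ang()
    ~~~^^
  File "h.py", line 39, in ang
    s=m&(r<38);print('inner arm',np.percentile(a[s],[5,50,95]).round(1),s.sum())
                                 ~~~~~~~~~~~~~^^^^^^^^^^^^^^^^
    return _quantile_unchecked(
        a, q, axis, out, overwrite_input, method, keepdims, weights)
    return _ureduce(a,
                    func=_quantile_ureduce_func,
    ...<5 lines>...
                    overwrite_input=overwrite_input,
                    method=method)
    r = func(a, **kwargs)
    result = _quantile(arr,
                       quantiles=q,
    ...<2 lines>...
                       out=out,
                       weights=wgt)
    slices_having_nans = np.isnan(arr[-1, ...])
                                  ~~~^^^^^^^^^
IndexError: index -1 is out of bounds for axis 0 with size 0
```

View pics/s1.png

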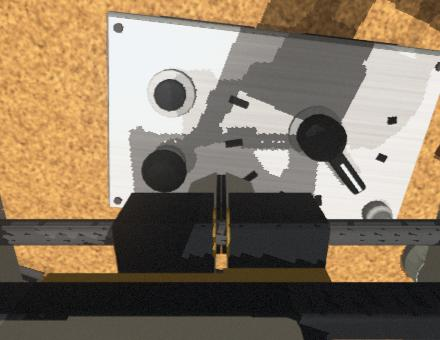

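That picture, taken before the move, shows start at (172,95), stop at (163,170) and the handle resting at the third mark. The tips are now 5 mm above the start button, so I'll press slowly.

Emit:
step_arm(targets=[0, 0, 0, 0.02, 0, 0, 0, 0, 0, 0, 0.04, 0, 0, 0, 0, 0, 0, 0.06, 0, 0, 0, 0, 0, 0, 0.08, 0, 0, 0, 0, 0, 0, 0.08, 0, 0, 0])

```text
time: 14.75
tool_pos: [544.0, -8.4, 98.5]
tcp_rot: [-3.141, 0.001, -2.777]
contact_force: [-0.2, -0.1, 3.2]
grip_width: 0.7
finger_force: 1.3
```

Emit:
step_arm(targets=[0, 0, 0, 0.01, 0, 0, 0, 0, 0, 0, 0.02, 0, 0, 0, 0, 0, 0, 0.03, 0, 0, 0, 0, 0, 0, 0.03, 0, 0, 0])

```text
time: 15.25
tool_pos: [544.1, -8.4, 95.4]
tcp_rot: [-3.141, 0.001, -2.777]
contact_force: [0.9, 0.1, 4.7]
grip_width: 0.1
finger_force: 2.2
```

Emit:
step_arm(targets=[0, 0, 0, 0.01, 0, 0, 0, 0, 0, 0, 0.02, 0, 0, 0, 0, 0, 0, 0.02, 0, 0, 0])

```text
time: 15.62
tool_pos: [544.1, -8.4, 94.6]
tcp_rot: [-3.141, 0.001, -2.777]
contact_force: [-2.1, 1.0, 14.2]
grip_width: -0.1
finger_force: 7.1
```

The button bottomed out: the force jumped from 4.7 to 14 N. I'll lift off and check.

Emit:
step_arm(targets=[0, 0, 0, -0.1, 0, 0, 0, 0, 0, 0, -0.5, 0, 0, 0, 0, 0, 0, -1, 0, 0, 0, 0, 0, 0, -1, 0, 0, 0])

```text
time: 16.12
tool_pos: [545.2, -8.7, 196.6]
tcp_rot: [-3.138, 0.005, -2.777]
contact_force: [0.7, -0.0, -0.1]
grip_width: 0.6
finger_force: 0.0
```

Emit:
step_arm(targets=[0, -0.4, 0.4, 0, 0, 0, 0, 0, -0.4, 0.4, 0, 0, 0, 0, 0, -0.4, 0.4, 0, 0, 0, 0])

```text
time: 16.5
tool_pos: [565.9, 43.1, 191.9]
tcp_rot: [3.141, -0.003, -2.777]
contact_force: [0.0, 0.4, 0.0]
grip_width: -0.3
finger_force: 0.0
```

```bash
python3 s.py
```

```text
t 16.5 tool [565.9  43.1 191.9] yaw -159.1 F [0.  0.4 0. ]
hub mean [531.2 130.4] 1626 arm n 364 ang median 56.6 pct [49.4 53.5 64.5 68.5]
white line ang 70 59.7 187
white line ang 100 59.8 162
inner arm [48.2 58.5 69.7] 139
t 16.55 tool [566.   42.7 192.1] yaw -159.1 F [-0.3 -1.  -0.1]
hub mean [531.2 130.5] 1629 arm n 371 ang median 56.6 pct [49.6 53.5 64.5 68. ]
[259 142  31  31 709] [543.3  -9. ] z 97.0 circ [543.6  -9. ] 13.3
shift [ 0.396 -0.403  0.001]
```

The start button is back out (z 97), the handle is still at the third mark, and the arm is clear.

```bash
python3 -c "
from plant import bot
print(bot.close_job())"
```

```text
the job is handed in; nothing more can be done
None
```

The job is handed in: the selector clicked one mark at a time from the sixth to the third, then the start button was pressed fully in and sprang back, with nothing else touched as far as force readings and pictures show.

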